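# Check the bangle mandrel on the soldering turntable and hang it up

### The job

Lift the bangle mandrel up off its forked hook stand, seat it upright over the spigot in the middle of the turntable and let go of it. Then, for a look at the bangles from all sides, turn the turntable, which has an upright handle near its rim, through one full turn, right round past where it started, with the mandrel staying seated. Finally lift the mandrel off and hang it by its cross bar on both prongs of the other, empty stand, without dropping it and without disturbing the brick, the jar or the wrench.

Things in the scene. Friction and masses are not known exactly. Their poses are not given: they have to be found in the camera images.
- mandrel: Bangle mandrel, 116 mm high: aluminium foot (72 mm dia, 16 mm high, central socket of 32 mm dia open below), drum of 56 mm dia up to 54 mm height with three copper bangles of 64 mm dia, then a 10 mm stem, on top a round steel cross bar, 12 mm dia, 100 mm long. Origin: centre of the foot's underside; z up, cross bar along y. At the start it hangs by the bar on stand_full
- mandrel_bar (a point): middle of the mandrel's cross bar, 110 mm above the mandrel's origin; the place to grip it, fingers closing across the bar (along the mandrel's x)
- stand_full: Fixed dark steel stand holding the mandrel at the start: base 130 x 130 mm, two slim posts 90 mm behind (+x) the hanging place, each with a steel prong of 8 mm dia (at y = +36 and -36 mm) that runs to -x, dips into a V (30 degree slopes) and ends in an upturned tip 30 mm beyond the V, 17 mm above its bottom; highest point 204 mm. Origin on the bench right below the hanging place; z up
- stand_full_hook (a point): Where the middle of the cross bar is when it hangs in the V of both prongs of stand_full; 190 mm above the bench, bar along the stand's y. The foot is too wide to pass up between the prongs: lift the bar 22 to 35 mm, over the tips, then draw it 85 mm out along the stand's -x; hang up in reverse
- stand_empty: an identical stand with nothing on it; origin and axes as for stand_full
- stand_empty_hook (a point): Where the middle of the cross bar is when it hangs in the V of both prongs of stand_empty; 190 mm above the bench, bar along the stand's y. Come in along the stand's +x with the bar 22 to 35 mm higher, then lower it
- turntable (a joint): angle of the turntable about its vertical axis, rad, positive anticlockwise from above, 0 at the start; it turns stiffly but freely both ways, more than two turns, and stays where it is left
- turntable_seat (a point): Centre of the turntable's top face (steel disc of 270 mm dia, top 40 mm above the bench), where the mandrel's origin is when seated; a spigot of 26 mm dia, 14 mm high, tapered at its top, stands here. A fixed steel pointer on the base, jutting out beyond the rim, marks where the handle starts
- turntable_handle (a point): on the axis of the turntable's upright handle, 115 mm from the turntable's axis, 120 mm above the bench: a wooden sleeve of 18 mm diameter that revolves freely on its pin and reaches from 68 to 135 mm above the bench. Pinch it here from above and lead it round the circle
- brick: pale fire brick 75 x 150 x 60 mm, loose; origin at the centre of its underside; to be left alone
- jar: jar of 60 mm diameter, 75 mm high, loose; origin at the centre of its underside; to be left alone
- wrench: steel wrench 160 mm long lying on the bench along its own x, loose; to be left alone
Not all that is in view belongs to the job. Leave any purple look-alike of the mandrel alone.

How it is judged:
On the way, in this order (a step that is already met when the one before it is completed fails the run):
1. the mandrel is lifted clear of its stand (distance between mandrel_bar and stand_full_hook above 0.07 m and contact force between mandrel and stand_full below 0.05 N and height (world z) of mandrel above 0.08 m), for 0.1 s.
2. the mandrel stands fully seated and released on the turntable, which has not been turned yet (within 0.4 rad of its start) (distance between mandrel and turntable_seat below 0.006 m and angle between mandrel's own z axis and vertical below 0.06 rad and contact force between the fingers and mandrel below 0.1 N and value of joint turntable between -0.4 and 0.4 rad), for 0.2 s.
3. the turntable has been turned a full turn either way (at least 6.2 rad) with the mandrel still seated ((value of joint turntable above 6.2 rad or value of joint turntable below -6.2 rad) and distance between mandrel and turntable_seat below 0.006 m and angle between mandrel's own z axis and vertical below 0.06 rad), for 0.1 s.
At the end, for the whole second after the job is handed in: The mandrel hangs released and at rest in the V of both prongs of the stand that was empty: middle of the bar within 14 mm of the hanging place, bar within 0.15 rad of the stand's y axis, mandrel within 0.25 rad of upright (distance between mandrel_bar and stand_empty_hook below 0.014 m and angle between the y axis of mandrel and the y axis of stand_empty, either way round below 0.15 rad and angle between mandrel's own z axis and vertical below 0.25 rad and contact force between mandrel and stand_empty above 1 N and contact force between the fingers and mandrel below 0.1 N and linear speed of mandrel below 0.05 m/s); the robot touches nothing.
It fails at once if the mandrel is dropped on the bench or tipped over (lower than 25 mm or tilted over 0.8 rad) (height (world z) of mandrel below 0.025 m or angle between mandrel's own z axis and vertical above 0.8 rad).
It fails at once if the brick, jar or wrench is shifted more than 20 mm (distance of any of brick, jar, wrench from where it was at the start of the episode above 0.02 m).
It also fails if it takes over 72 s, if anything falls off the work surface, if the arm or the gripper's body presses on something with over 40 N, if the wrist force passes 120 N, or if a joint passes its speed limit or range.

### The arm

A 6-joint arm with a two-finger parallel gripper is mounted at the origin on the work surface. World frame = base frame: x ahead of the robot, y to its left, z up, the work surface at z = 0. Lengths are in m, angles in rad, forces in N, time in s.
With the tool pointing down it reaches from about 0.325 to 0.875 m from the base axis. Payload 4.4 kg.
Tool frame: the origin (TCP) lies on the centre line of the jaws, within the pads' length; the fingertips stand tcp_to_tips ahead of it and the grasp point (between the pads) lies 8 mm behind it (tcp_to_tips is the distance from the TCP to the fingertips, in m); z points along the fingers, y is the line along which they close (so a half turn about z gives the same grasp; the last joint's range is limited). The gripper opens to 85 mm and grips with 20 to 120 N. Pads are 22 mm wide; open, the fingers measure 114 mm over their backs; the gripper's body (76 mm by 85 mm) begins 54 mm behind the grasp point. The pads swing forward as they close: fully open they stand 13 mm farther back than shut.
Start: joints at [1.19, 0.207, 1.542, -0, 1.393, -0.15], TCP at [0.132, 0.56, 0.215] pointing down, gripper open.
Joint ranges: [-2.73, 2.73], [-0.86, 2.22], [0.23, 2.46], [-1.11, 4.25], [0.08, 2.63], [-2.82, 2.82]. Speed limits (rad/s): [2.79, 2.79, 3.14, 3.14, 3.14, 3.14].

### API

Orientations are given as a 3x3 rotation matrix whose columns are the frame's x, y, z axes.
In Python, from station import * gives the robot as it stands.
- The arm moves only by the shell command python3 -m creep 'ROWS' [FORCE]. ROWS is text: rows parted by semicolons, each of 7 numbers parted by spaces: the turn, a rotation vector about the tool's x, y, z in rad, then the shift along the tool's x, y, z in cm, then the finger opening in cm, from 0 to 8.54. A call has 1 to 10 rows; each row is the pose to reach, as a shift and turn from the pose commanded when the call began, along the tool's axes at that moment; what a row does not reach only later rows make up. A row lasts 1/12 s, in which the tool goes at most 41.7 mm and 7.16 degrees, less where a joint would pass 70% of its speed; a pose out of reach is approached as far as the arm can. A call with a gripper value outside its range is refused whole. The fingers move at their own pace and stop on an object; FORCE is the grip in N (left out, the last holds). Time passes only in rows, so rows that repeat a pose let the fingers close. It gives the time, the measured TCP pose, the force, the opening and the grip force at its end, in the units of the state.
- read_state(): the state, without advancing time (a new reading comes with each control period).
- snapshot(name): name is "side" or "top"; returns (picture, depth): 480x640x3 uint8, blue, green, red; 480x640 float32, m along the optical axis (not along the pixel's ray), 0 where there is no reading.
- get_calibration(name): a dict with "fx", "fy", "cx", "cy" (pixels), "eye" and "rotation" of the camera in the world. Camera axes: x right, y down, z forward; pixel columns grow to the right and rows downward; lengths in m; the calibration is good to about 2 mm. A picture is of the moment at which its call begins. get_calibration takes no time and is no camera call.
- sign_off(): hands the job in; it is judged then, once.
The state is a dict: "clock": time; "joints": joint angles; "dq": joint speeds; "joint_torque": joint torques, N m; "ee_pos": TCP position; "tool_rot": TCP orientation; "contact_force": force on the tool from outside, world axes, zero at the start; "torque": the same for the moment, N m; "grip_width": opening from 0.0 (shut) to 1.0 (fully open); "grasp_force": force on a finger pad.
Only numpy, scipy, OpenCV 4.12 (cv2) and the standard library are available. Lean on these libraries where they do the work, as an engineer would, in place of code of your own. Each camera call takes 0.05 s, during which the arm holds its last target. There are 200 camera calls.

## Working session

There is one attempt and no reset: what is moved stays moved. The work goes in short steps, Python scripts to look and compute and a shell command to move; the robot and the scene stay as the last step left them, time stands still between calls to the robot, and variables do not carry over. Pictures are saved under pics/ and viewed, at most 13 in all, crops included, and the job is handed in when it is done.

```bash
ls; mkdir -p pics; python3 - <<'E'
from station import *
import cv2,numpy as np
s=read_state();print({k:(np.round(v,3).tolist() if k!='x' else v) for k,v in s.items()})
try: print(tcp_to_tips)
except Exception as e: print(e)
for n in("side","top"):
    p,d=snapshot(n);cv2.imwrite(f"pics/{n}0.png",p);np.save(f"{n}0.npy",d);c=get_calibration(n);print(n,{k:np.round(v,4).tolist() for k,v in c.items()})
E
```

```text
pics
{'clock': 0.0, 'joints': [1.19, 0.207, 1.543, -0.0, 1.394, -0.15], 'dq': [-0.0, -0.001, -0.0, 0.002, 0.001, 0.0], 'joint_torque': [0.002, -38.304, -29.16, -0.0, 0.011, -0.0], 'ee_pos': [0.131, 0.559, 0.214], 'tool_rot': [[-0.973, 0.229, -0.001], [0.229, 0.973, -0.002], [0.0, -0.002, -1.0]], 'contact_force': [-0.193, -0.186, 0.585], 'torque': [-0.035, -0.018, 0.033], 'grasp_force': 0.0, 'grip_width': 0.997}
0.011
side {'fx': 438.3822, 'fy': 438.3822, 'cx': 314.1927, 'cy': 238.6954, 'eye': [0.3071, -0.6046, 0.8109], 'rotation': [[0.9134, -0.2965, 0.2788], [-0.4069, -0.6738, 0.6168], [0.005, -0.6769, -0.7361]]}
top {'fx': 478.3099, 'fy': 478.3099, 'cx': 312.2158, 'cy': 241.582, 'eye': [0.4473, -0.048, 1.051], 'rotation': [[-0.0135, -0.9929, 0.1185], [-0.9997, 0.0109, -0.0222], [0.0208, -0.1187, -0.9927]]}
```

View pics/side0.png

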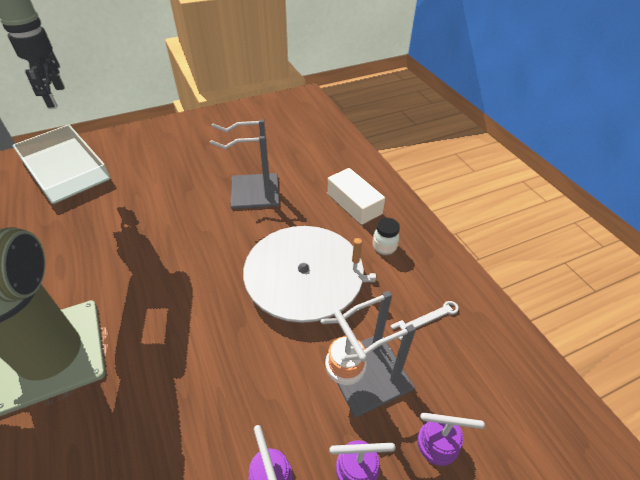

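View pics/top0.png

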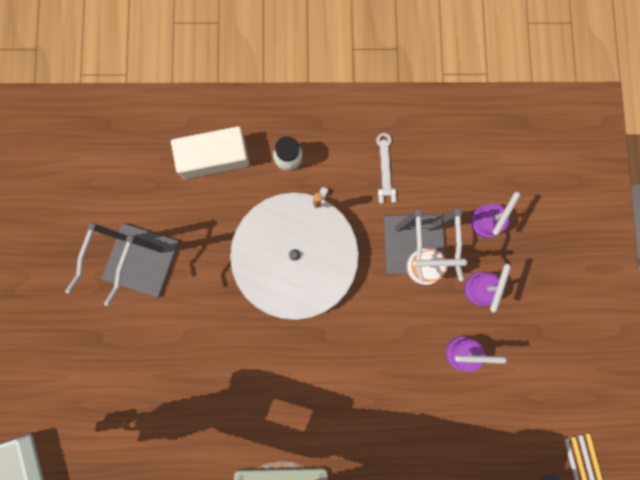

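The side view shows the mandrel on stand_full at about (347,355), with the bar running (335,315)-(362,355). The turntable is centred near (303,268), with the handle at (357,250) and the empty stand at about (250,150). Three purple look-alikes stand at (270,465), (358,460) and (440,440). In the top view the mandrel is at (427,265), the handle at (318,199) and the empty stand's prong tips at (68,292) and (107,304).

The candidates in the top view are the copper/aluminium mandrel at (427,265) and the purple ones at (490,220), (485,290) and (466,354). The mandrel at (427,265) fits because it has copper bangles and hangs on the prongs.

```bash
cat > h.py <<'E'
from station import *
import numpy as np,cv2
def cloud(n,d):
    c=get_calibration(n);v,u=np.indices(d.shape)
    r=np.stack([(u-c['cx'])/c['fx'],(v-c['cy'])/c['fy'],np.ones(d.shape)],-1)*d[...,None]
    return r@np.array(c['rotation']).T+np.array(c['eye'])
def ray(n,u,v,z):
    c=get_calibration(n);r=np.array(c['rotation'])@[(u-c['cx'])/c['fx'],(v-c['cy'])/c['fy'],1];e=np.array(c['eye'])
    return e+r*(z-e[2])/r[2]
E
python3 - <<'E'
from h import *
im=cv2.imread('pics/top0.png');P=cloud('top',np.load('top0.npy'))
# crop confirm
s=cv2.imread('pics/side0.png')[270:470,240:480]
t=im[190:390,370:550]
cv2.imwrite('pics/crop.png',np.hstack([cv2.resize(s,None,fx=2,fy=2),cv2.resize(t,None,fx=2,fy=2)])[:, :800])
# eroded: prongs & bar pieces, by height along rows
side=cloud('side',np.load('side0.npy'));ims=cv2.imread('pics/side0.png')
def stats(nm,Q,box,z0,z1):
    x0,x1,y0,y1=box
    m=(Q[...,0]>x0)&(Q[...,0]<x1)&(Q[...,1]>y0)&(Q[...,1]<y1)&(Q[...,2]>z0)&(Q[...,2]<z1)
    q=Q[m]
    if len(q)<4: print(nm,len(q));return
    (c,sz,a)=cv2.minAreaRect(q[:,:2].astype(np.float32))
    print(nm,len(q),'mean',q.mean(0).round(4),'rect',np.round(c,4),np.round(sz,4),round(a,1))
for n,Q in(('top',P),('side',side)):
    for v,u in ([(262,440),(262,463),(225,458),(212,458),(212,418),(240,419),(198,318),(255,294),(235,250),(292,68),(304,107),(228,92),(238,130),(150,210),(150,288)] if n=='top' else [(335,348),(268,303),(240,357),(300,387),(330,405),(128,215),(143,215),(122,262)]):
        print(n,u,v,Q[v,u].round(3))
# turntable ellipse (white disc) ray-cast at z=.04
m=cv2.inRange(im,(140,140,140),(255,255,255));k=cv2.connectedComponentsWithStats(m)
for st in k[2][1:]:
    if st[4]>150: print('white',st)
cs,_=cv2.findContours(m,0,2);c=max(cs,key=cv2.contourArea);c=cv2.convexHull(c)
q=np.array([ray('top',u,v,.04)[:2] for u,v in c[:,0]],np.float32);print('disc',cv2.minEnclosingCircle(q),cv2.fitEllipse(q))
for nm,I,z in(('top',im,.135),('side',ims,.135)):
    hsv=cv2.cvtColor(I,cv2.COLOR_BGR2HSV)
    m=(np.abs((P if nm=='top' else side)[...,2]-.12)<.025)&(hsv[...,1]>90)
    n,l,st,ce=cv2.connectedComponentsWithStats(m.astype(np.uint8))
    for i in range(1,n):
        if st[i,4]>8: print(nm,'handle?',st[i],ce[i],(P if nm=='top' else side)[l==i].mean(0).round(4))
E
```

```text
top 440 262 [ 0.51  -0.297  0.195]
top 463 262 [ 0.509 -0.339  0.194]
top 458 225 [ 0.577 -0.333  0.196]
top 458 212 [ 0.6   -0.334  0.198]
top 418 212 [ 0.6   -0.259  0.203]
top 419 240 [ 0.55  -0.26   0.198]
top 318 198 [ 0.642 -0.081  0.137]
top 294 255 [ 0.539 -0.032  0.051]
top 250 235 [0.583 0.061 0.04 ]
top 68 292 [0.465 0.362 0.199]
top 107 304 [0.443 0.294 0.199]
top 92 228 [0.577 0.324 0.201]
top 130 238 [0.559 0.257 0.201]
top 210 150 [0.764 0.145 0.059]
top 288 150 [ 0.758 -0.022  0.077]
side 348 335 [ 0.505 -0.3    0.195]
side 303 268 [ 0.536 -0.038  0.051]
side 357 240 [ 0.643 -0.079  0.136]
side 387 300 [ 0.596 -0.267  0.194]
side 405 330 [ 0.59  -0.332  0.201]
side 215 128 [0.517 0.65  0.002]
side 215 143 [0.45  0.29  0.195]
side 262 122 [0.58  0.322 0.2  ]
white [ 171  126   75   47 2489]
white [376 133  20  70 679]
white [  230   193   128   127 12486]
white [493 192  27  43 328]
white [ 406  216   61   69 1661]
white [ 66 229  26  64 259]
white [104 241  26  65 295]
white [487 264  23  48 375]
white [455 355  51   8 314]
white [579 435  16  45 211]
white [   0  436
[... 464 characters left out ...]
29 ]
top handle? [412 266   6  11  38] [414.5        270.71052632] [ 0.499  -0.2689  0.1168]
top handle? [435 273  10   8  17] [439.94117647 276.94117647] [ 0.4857 -0.315   0.1293]
side handle? [ 171    0  115   48 1451] [232.21157822  33.2329428 ] [0.7143 1.0558 0.1202]
side handle? [581   0  59  26 645] [617.52403101   9.10077519] [2.2645 0.6604 0.1165]
side handle? [353 238  10  19 141] [357.14893617 246.67375887] [ 0.6419 -0.0838  0.1209]
side handle? [ 51 297   9  12  16] [ 55.375 303.   ] [0.059  0.0143 0.1264]
side handle? [357 339   8  11  13] [361.46153846 344.69230769] [ 0.5381 -0.2947  0.1313]
side handle? [329 342  36  36 385] [344.27532468 368.08311688] [ 0.495  -0.3161  0.1188]
```

View pics/crop.png

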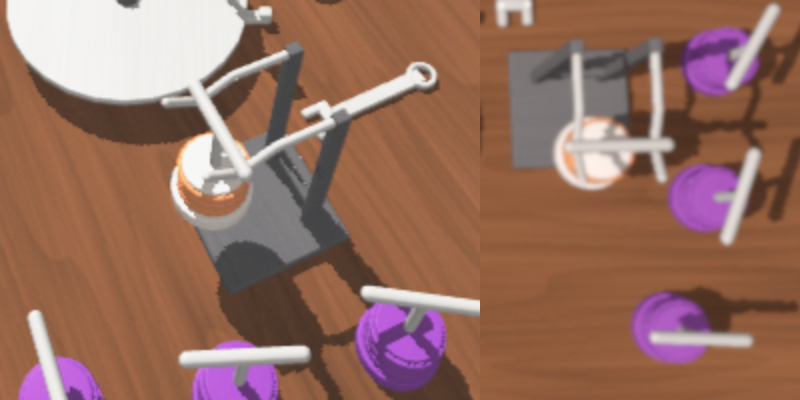

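The crop confirms it: the copper-banded mandrel hangs with its bar across both prongs, and the purple ones stand free on the bench. Next I fit the bar and prong lines.

```bash
python3 - <<'E'
from h import *
for n in('top','side'):
    im=cv2.imread(f'pics/{n}0.png');Q=cloud(n,np.load(n+'0.npy'));x,y,z=Q[...,0],Q[...,1],Q[...,2]
    m=(x>.485)&(x<.53)&(y>-.37)&(y<-.22)&(z>.188)&(z<.2)
    q=Q[m]; vx,vy,cx,cy=cv2.fitLine(q[:,:2].astype(np.float32),cv2.DIST_HUBER,0,.01,.01).ravel()
    t=(q[:,:2]-[cx,cy])@[vx,vy];mid=np.array([cx,cy])+[vx*(t.max()+t.min())/2,vy*(t.max()+t.min())/2]
    print(n,'bar mid',mid.round(4),'len',np.ptp(t).round(4),'yaw',np.degrees(np.arctan2(vy,vx)).round(1),'z',q[:,2].mean().round(4))
    for nm,b in(('empty',(.4,.62,.22,.42)),('full',(.44,.64,-.37,-.22))):
        m=((x>b[0])&(x<b[1])&(y>b[2])&(y<b[3])&(z>.17)&(z<.21)).astype(np.uint8)
        if nm=='full': m&=((x>.53)).astype(np.uint8)
        k,l,st,_=cv2.connectedComponentsWithStats(m,connectivity=8)
        for i in range(1,k):
            if st[i,4]<25: continue
            q=Q[l==i];vx,vy,cx,cy=cv2.fitLine(q[:,:2].astype(np.float32),cv2.DIST_HUBER,0,.01,.01).ravel()
            d=np.array([vx,vy])*np.sign(vx);t=(q[:,:2]-[cx,cy])@d
            o=np.argsort(t);bins=np.arange(t.min(),t.max(),.01)
            prof=[(int(1000*(a-t.min())),int(1000*np.max(q[(t>=a)&(t<a+.01),2],initial=0))) for a in bins]
            print(' ',n,nm,st[i,4],'yaw',np.degrees(np.arctan2(d[1],d[0])).round(1),'start',(np.array([cx,cy])+d*t.min()).round(4),'end',(np.array([cx,cy])+d*t.max()).round(4),prof)
E
```

```text
top bar mid [ 0.5091 -0.2965] len 0.0976 yaw 89.7 z 0.1935
  top empty 433 yaw -19.9 start [0.4644 0.364 ] end [0.5864 0.3197] [(0, 200), (10, 196), (20, 192), (30, 188), (40, 193), (50, 200), (60, 203), (70, 201), (80, 203), (90, 204), (100, 203), (110, 205), (120, 204)]
  top empty 421 yaw -19.1 start [0.4411 0.2957] end [0.5641 0.2532] [(0, 200), (10, 196), (20, 190), (30, 187), (40, 192), (50, 200), (60, 201), (70, 201), (80, 202), (90, 204), (100, 202), (110, 203), (120, 205), (130, 192)]
  top full 236 yaw 2.1 start [ 0.5301 -0.2612] end [ 0.6063 -0.2583] [(0, 201), (10, 205), (20, 201), (30, 201), (40, 201), (50, 202), (60, 204), (70, 204)]
  top full 255 yaw 2.9 start [ 0.5311 -0.3334] end [ 0.6061 -0.3296] [(0, 201), (10, 203), (20, 202), (30, 202), (40, 202), (50, 201), (60, 205), (70, 204)]
side bar mid [ 0.5082 -0.2978] len 0.098 yaw -89.7 z 0.1943
  side empty 237 yaw -19.7 start [0.4633 0.3637] end [0.5851 0.32  ] [(0, 202), (10, 196), (20, 190), (30, 187), (40, 193), (50, 200), (60, 203), (70, 201), (80, 200), (90, 203), (100, 202), (110, 204), (120, 204)]
  side empty 260 yaw -19.6 start [0.4395 0.2954] end [0.5624 0.2517] [(0, 200), (10, 195), (20, 191), (30, 187), (40, 193), (50, 198), (60, 202), (70, 202), (80, 203), (90, 202), (100, 201), (110, 206), (120, 205), (130, 191)]
  side full 311 yaw -1.7 start [ 0.5301 -0.262 ] end [ 0.6055 -0.2642] [(0, 202), (10, 203), (20, 202), (30, 203), (40, 202), (50, 202), (60, 204), (70, 204)]
  side full 352 yaw -2.9 start [ 0.5302 -0.3327] end [ 0.6069 -0.3367] [(0, 201), (10, 202), (20, 202), (30, 204), (40, 202), (50, 203), (60, 205), (70, 203)]
```

```bash
cat >> h.py <<'E'
from scipy.spatial.transform import Rotation as Ro
def go(x,y,z,yaw=0):
    s=read_state();R=np.array(s['tool_rot']);c,k=np.cos(yaw),np.sin(yaw)
    T=np.array([[-k,c,0],[c,k,0],[0,0,-1.]]).T
    print('t',s['clock'],'at',np.round(s['ee_pos'],4),'yaw',round(float(np.arctan2(R[1,1],R[0,1])),3),'grip',np.round([s['grip_width'],s['grasp_force']],3),'F',np.round(s['contact_force'],1))
    print('  turn',Ro.from_matrix(R.T@T).as_rotvec().round(3),'shift cm',(R.T@(np.array([x,y,z])-s['ee_pos'])*100).round(2))
E
python3 -c "
from h import *
go(.32,.13,.29,.6);go(.509,-.297,.26)"
```

```text
t 0.1 at [0.1313 0.5591 0.214 ] yaw 1.34 grip [1.004 0.   ] F [-0.7  0.9  0.9]
  turn [-0.002  0.     0.74 ] shift cm [-28.19 -37.47  -7.53]
t 0.1 at [0.1313 0.5591 0.214 ] yaw 1.34 grip [1.004 0.   ] F [-0.7  0.9  0.9]
  turn [-2.00e-03  1.00e-03  1.34e+00] shift cm [-56.36 -74.7   -4.46]
```

```bash
python3 -m creep '0 0 0.1 0 0 -4 8.5;0 0 .74 -28.2 -37.5 -7.5 8.5;0 0 .74 -28.2 -37.5 -7.5 8.5;0 0 .74 -28.2 -37.5 -7.5 8.5;0 0 .74 -28.2 -37.5 -7.5 8.5;0 0 .74 -28.2 -37.5 -7.5 8.5;0 0 .74 -28.2 -37.5 -7.5 8.5;0 0 .74 -28.2 -37.5 -7.5 8.5;0 0 .74 -28.2 -37.5 -7.5 8.5;0 0 .74 -28.2 -37.5 -7.5 8.5' 40; python3 -c "
from h import *
go(.509,-.297,.26)"
```

```text
clock: 0.93
ee_pos: [0.2818, 0.2155, 0.2828]
tool_rot: [[-0.565, 0.825, 0.0], [0.825, 0.565, -0.0], [-0.0, 0.0, -1.0]]
contact_force: [0.8, -0.0, 1.1]
grip_width: 0.997
grasp_force: 0.0
t 0.9333 at [0.2818 0.2155 0.2828] yaw 0.601 grip [0.997 0.   ] F [ 0.8 -0.   1.1]
  turn [0.    0.    0.601] shift cm [-55.12 -10.24   2.28]
```

```bash
R='0'; python3 -m creep '0 0 .6 -55.1 -10.2 2.3 8.5;0 0 .6 -55.1 -10.2 2.3 8.5;0 0 .6 -55.1 -10.2 2.3 8.5;0 0 .6 -55.1 -10.2 2.3 8.5;0 0 .6 -55.1 -10.2 2.3 8.5;0 0 .6 -55.1 -10.2 2.3 8.5;0 0 .6 -55.1 -10.2 2.3 8.5;0 0 .6 -55.1 -10.2 2.3 8.5;0 0 .6 -55.1 -10.2 2.3 8.5;0 0 .6 -55.1 -10.2 2.3 8.5' >/dev/null; python3 -c "
from h import *
go(.509,-.297,.26)"
```

```text
t 1.7667 at [ 0.4506 -0.1653  0.2653] yaw -0.001 grip [0.993 0.   ] F [-0.2  0.1  0.7]
  turn [-0.    -0.001 -0.001] shift cm [-13.16   5.85   0.52]
```

```bash
python3 -m creep '0 0 0 -4 1.8 .2 8.5;0 0 0 -8 3.6 .4 8.5;0 0 0 -12 5 .5 8.5;0 0 0 -12 5 .5 8.5;0 0 0 -12 5 .5 8.5;0 0 0 -12 5 .5 8.5;0 0 0 -12 5 .5 8.5' >/dev/null; python3 -c "
from h import *
go(.509,-.297,.182)"
```

```text
t 2.35 at [ 0.5001 -0.2818  0.2607] yaw 0.001 grip [0.995 0.   ] F [ 0.3 -0.3 -0.1]
  turn [-0.001 -0.001  0.001] shift cm [-1.53  0.89  7.87]
```

```bash
python3 -m creep '0 0 0 -1.5 .9 1 8.5;0 0 0 -1.5 .9 3 8.5;0 0 0 -1.5 .9 5 8.5;0 0 0 -1.5 .9 7 8.5;0 0 0 -1.5 .9 7.9 8.5;0 0 0 -1.5 .9 7.9 8.5;0 0 0 -1.5 .9 7.9 8.5' >/dev/null; python3 -c "
from h import *
go(.509,-.297,.182)
p,d=snapshot('side');cv2.imwrite('pics/g1.png',cv2.resize(p[230:400,250:450],None,fx=3,fy=3))"
```

```text
t 2.9333 at [ 0.5096 -0.2972  0.1824] yaw 0.001 grip [0.993 0.   ] F [0.7 0.1 0.3]
  turn [ 0.    -0.     0.001] shift cm [ 0.02 -0.06  0.04]
```

View pics/g1.png

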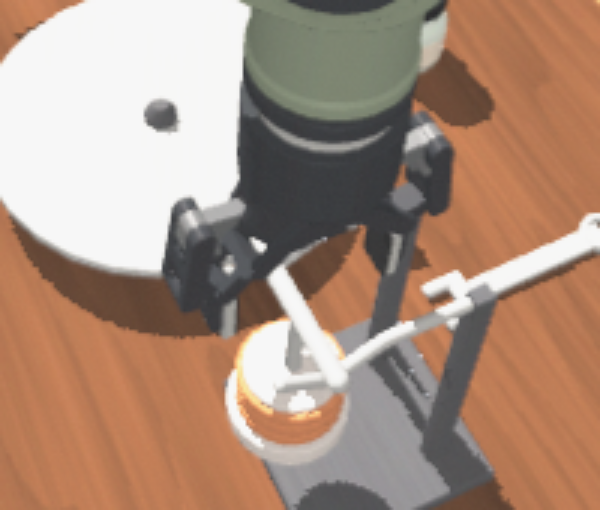

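The open fingers straddle the middle of the bar, with the bar end at (340,380) and the foot at (290,400). I'll close now.

```bash
python3 -m creep '0 0 0 0 0 0 .6;0 0 0 0 0 0 .6;0 0 0 0 0 0 .6;0 0 0 0 0 0 .6;0 0 0 0 0 0 .6;0 0 0 0 0 0 .6;0 0 0 0 0 0 .6;0 0 0 0 0 0 .6;0 0 0 0 0 0 .6' 70; python3 -c "
from h import *
go(.509,-.297,.182)"
```

```text
clock: 3.73
ee_pos: [0.5096, -0.2983, 0.1818]
tool_rot: [[0.0, 1.0, -0.0], [1.0, -0.0, 0.0], [0.0, -0.0, -1.0]]
contact_force: [-0.3, 0.3, -0.2]
grip_width: 0.07
grasp_force: 0.0
t 3.7333 at [ 0.5096 -0.2983  0.1818] yaw -0.0 grip [0.07 0.  ] F [-0.3  0.3 -0.2]
  turn [-0. -0. -0.] shift cm [ 0.13 -0.06 -0.02]
```

```bash
python3 -c "
from h import *
p,d=snapshot('side');cv2.imwrite('pics/g2.png',cv2.resize(p[230:400,250:450],None,fx=3,fy=3))"
```

```text
(no output)
```

View pics/g2.png

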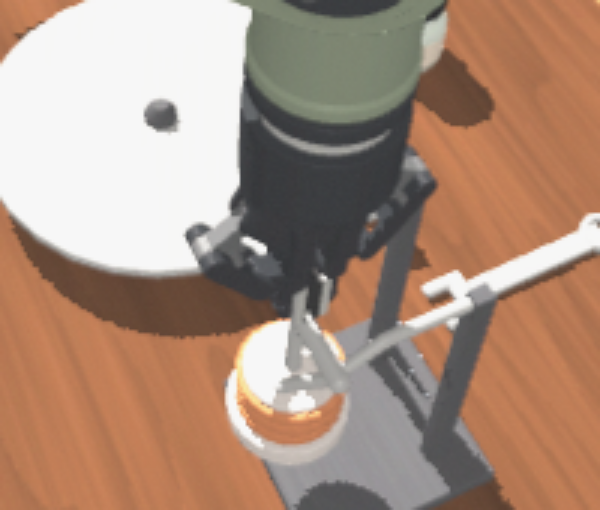

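The fingers look closed near (315,290), at the bar, but at the commanded width with no grip force. I'll measure where the pads and bar are.

```bash
python3 - <<'E'
from h import *
for n in('side','top'):
    c=get_calibration(n)
    for w in([.5096,-.298,.171],[.5096,-.298,.19],[.509,-.248,.19],[.509,-.347,.19]):
        q=np.array(c['rotation']).T@(np.array(w)-c['eye']);print(n,w,(c['fx']*q[0]/q[2]+c['cx']).round(1),(c['fy']*q[1]/q[2]+c['cy']).round(1))
p,d=snapshot('side');Q=cloud('side',d)
for v in range(318,362,3):
    print(v,[tuple((Q[v,u]*1000).astype(int)) for u in range(336,368,4)])
E
```

```text
side [0.5096, -0.298, 0.171] 349.0 340.5
side [0.5096, -0.298, 0.19] 349.8 334.5
side [0.509, -0.248, 0.19] 335.8 310.5
side [0.509, -0.347, 0.19] 364.1 360.5
top [0.5096, -0.298, 0.171] 436.7 263.1
top [0.5096, -0.298, 0.19] 439.6 262.3
top [0.509, -0.248, 0.19] 412.2 263.0
top [0.509, -0.347, 0.19] 466.5 262.3
318 [(np.int64(482), np.int64(-297), np.int64(255)), (np.int64(488), np.int64(-298), np.int64(252)), (np.int64(494), np.int64(-300), np.int64(251)), (np.int64(491), np.int64(-315), np.int64(274)), (np.int64(498), np.int64(-315), np.int64(270)), (np.int64(513), np.int64(-302), np.int64(243)), (np.int64(515), np.int64(-310), np.int64(252)), (np.int64(522), np.int64(-310), np.int64(248))]
321 [(np.int64(476), np.int64(-308), np.int64(266)), (np.int64(485), np.int64(-304), np.int64(255)), (np.int64(492), np.int64(-304), np.int64(251)), (np.int64(492), np.int64(-315), np.int64(267)), (np.int64(503), np.int64(-308), np.int64(250)), (np.int64(513), np.int64(-303), np.int64(236)), (np.int64(516), np.int64(-309), np.int64(242)), (np.int64(613), np.int64(-188), np.int64(3))]
324 [(np.i
[... 4313 characters left out ...]
(-301), np.int64(133)), (np.int64(480), np.int64(-333), np.int64(199)), (np.int64(486), np.int64(-335), np.int64(198)), (np.int64(493), np.int64(-335), np.int64(193)), (np.int64(501), np.int64(-335), np.int64(187)), (np.int64(505), np.int64(-340), np.int64(193)), (np.int64(509), np.int64(-345), np.int64(197))]
360 [(np.int64(484), np.int64(-303), np.int64(133)), (np.int64(490), np.int64(-306), np.int64(133)), (np.int64(479), np.int64(-336), np.int64(196)), (np.int64(486), np.int64(-336), np.int64(190)), (np.int64(509), np.int64(-314), np.int64(132)), (np.int64(514), np.int64(-317), np.int64(135)), (np.int64(521), np.int64(-320), np.int64(134)), (np.int64(509), np.int64(-346), np.int64(190))]
```

```bash
python3 - <<'E'
from h import *
Q=cloud('side',np.load('side0.npy'));m=(abs(Q[...,0]-.131)<.1)&(abs(Q[...,1]-.559)<.1)&(Q[...,2]>.12);q=Q[m];print('start tips z',np.sort(q[:,2])[:12].round(3), q[q[:,2]<np.sort(q[:,2])[12]].mean(0))
import station;print([a for a in dir(station) if not a.startswith('_')])
E
```

```text
start tips z [0.244 0.244 0.244 0.244 0.245 0.245 0.245 0.245 0.245 0.246 0.246 0.246] [0.13259109 0.56535427 0.24488226]
['IKError', 'get_calibration', 'read_state', 'sign_off', 'snapshot', 'tcp_to_tips']
```

```bash
python3 -m creep '0 0 0 0 0 -2 .6;0 0 0 0 0 -5 .6;0 0 0 0 0 -8 .6;0 0 0 0 0 -8 .6;0 0 0 0 0 -8 .6;0 0 0 0 0 -8 .6' >/dev/null; python3 - <<'E'
from h import *
go(.509,-.297,.182)
for g in range(1):
    p,d=snapshot('side');Q=cloud('side',d);m=(abs(Q[...,0]-.51)<.06)&(abs(Q[...,1]+.298)<.03)&(Q[...,2]>.2);q=Q[m];k=np.argsort(q[:,2])[:25];print(q[k].round(3)[::3])
    m=(abs(Q[...,0]-.51)<.03)&(abs(Q[...,1]+.298)<.06)&(Q[...,2]>.185)&(Q[...,2]<.2);print('bar',Q[m].mean(0))
E
```

```text
t 4.3333 at [ 0.5094 -0.2981  0.2616] yaw 0.0 grip [0.07 0.  ] F [-0.   0.8 -0.2]
  turn [-0. -0.  0.] shift cm [ 0.11 -0.04  7.96]
[[ 0.512 -0.303  0.279]
 [ 0.5   -0.305  0.281]
 [ 0.513 -0.305  0.282]
 [ 0.512 -0.303  0.282]
 [ 0.501 -0.308  0.283]
 [ 0.512 -0.309  0.284]
 [ 0.513 -0.307  0.284]
 [ 0.501 -0.308  0.284]
 [ 0.504 -0.309  0.285]]
bar [ 0.50926519 -0.30119864  0.19417485]
```

Both poses give the same result: the real fingertips stand about 29 mm higher than the reported TCP implies. I'll put that offset in the helper and grasp again.

```bash
sed -i "s/^    s=read_state();R=/    s=read_state();s['ee_pos']=np.array(s['ee_pos'])+[0,0,.029];R=/" h.py; python3 -m creep '0 0 0 0 0 0 8.5;0 0 0 0 0 0 8.5;0 0 0 0 0 0 8.5;0 0 0 0 0 0 8.5;0 0 0 0 0 0 8.5;0 0 0 0 0 0 8.5;0 0 0 0 0 0 8.5' >/dev/null;  python3 -m creep '0 0 0 .1 0 3 8.5;0 0 0 .1 0 6 8.5;0 0 0 .1 0 9 8.5;0 0 0 .1 0 10.8 8.5;0 0 0 .1 0 10.8 8.5;0 0 0 .1 0 10.8 8.5' ; python3 -m creep '0 0 0 0 0 0 .6;0 0 0 0 0 0 .6;0 0 0 0 0 0 .6;0 0 0 0 0 0 .6;0 0 0 0 0 0 .6;0 0 0 0 0 0 .6;0 0 0 0 0 0 .6;0 0 0 0 0 0 .6;0 0 0 0 0 0 .6' 70; python3 -c "
from h import *
go(.509,-.297,.182)"
```

```text
clock: 5.47
ee_pos: [0.5089, -0.2968, 0.1529]
tool_rot: [[0.0, 1.0, -0.002], [1.0, -0.0, 0.002], [0.002, -0.002, -1.0]]
contact_force: [0.5, -0.5, 0.2]
grip_width: 0.994
grasp_force: 0.0
clock: 6.22
ee_pos: [0.5098, -0.2975, 0.1546]
tool_rot: [[0.0, 1.0, 0.001], [1.0, -0.0, -0.001], [-0.001, 0.001, -1.0]]
contact_force: [-1.0, 0.7, 4.0]
grip_width: 0.114
grasp_force: 68.2
t 6.2167 at [ 0.5098 -0.2975  0.1836] yaw -0.0 grip [ 0.114 68.219] F [-1.   0.7  4. ]
  turn [ 0.001  0.001 -0.   ] shift cm [ 0.05 -0.08  0.16]
```

```bash
python3 -m creep '0 0 0 0 0 -.7 .6;0 0 0 0 0 -1.4 .6;0 0 0 0 0 -2.1 .6;0 0 0 0 0 -2.8 .6;0 0 0 0 0 -2.8 .6;0 0 0 0 0 -2.8 .6;0 0 0 0 -2 -2.8 .6;0 0 0 0 -4 -2.8 .6;0 0 0 0 -6 -2.8 .6;0 0 0 0 -8 -2.8 .6'; python3 -m creep '0 0 0 0 -1.5 0 .6;0 0 0 0 -3 0 .6;0 0 0 1 -3.5 0 .6;0 0 0 3 -3.5 0 .6;0 0 0 5.5 -3.5 0 .6;0 0 0 8 -3.5 0 .6;0 0 0 10 -3.5 0 .6;0 0 0 11 -3.5 0 .6;0 0 0 11 -3.5 0 .6;0 0 0 11 -3.5 0 .6' ;  python3 -c "
from h import *
go(.54,-.0315,.210)
p,d=snapshot('side');cv2.imwrite('pics/l1.png',p[150:450,150:550])"
```

```text
clock: 7.05
ee_pos: [0.4284, -0.2968, 0.1812]
tool_rot: [[-0.0, 1.0, -0.001], [1.0, 0.0, 0.001], [0.001, -0.001, -1.0]]
contact_force: [-0.0, 0.0, -3.4]
grip_width: 0.114
grasp_force: 68.4
clock: 7.88
ee_pos: [0.3949, -0.1873, 0.182]
tool_rot: [[-0.002, 1.0, 0.0], [1.0, 0.002, -0.001], [-0.001, 0.0, -1.0]]
contact_force: [0.5, -1.0, -3.2]
grip_width: 0.114
grasp_force: 68.4
t 7.8833 at [ 0.3949 -0.1873  0.211 ] yaw 0.002 grip [ 0.114 68.435] F [ 0.5 -1.  -3.2]
  turn [0.    0.001 0.002] shift cm [15.56 14.54  0.09]
```

View pics/l1.png

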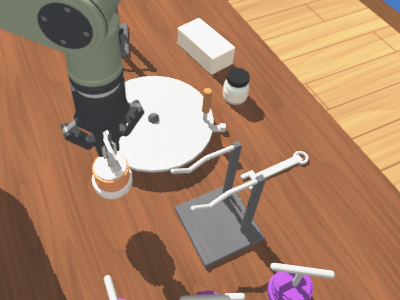

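The mandrel is held clear of its stand at about (112,175), roughly upright, and nothing else has been disturbed. I'll carry it over the spigot.

```bash
python3 -m creep '0 0 0 3 0 0 .6;0 0 0 6 0 0 .6;0 0 0 9 1 0 .6;0 0 0 12 3 0 .6;0 0 0 14 5.5 0 .6;0 0 0 15.5 8.5 0 .6;0 0 0 15.5 11.5 0 .6;0 0 0 15.5 14 0 .6;0 0 0 15.5 14.5 0 .6;0 0 0 15.5 14.5 0 .6' >/dev/null;  python3 -m creep '0 0 0 0 0 0 .6;0 0 0 0 0 0 .6'|head -2;  python3 - <<'E'
from h import *
go(.54,-.0315,.172)
for n in('side','top'):
    p,d=snapshot(n);Q=cloud(n,d);cv2.imwrite(f'pics/{n}2.png',p);np.save(n+'2.npy',d)
    b,g,r=[p[...,i].astype(int) for i in range(3)]
    near=(np.hypot(Q[...,0]-.54,Q[...,1]+.0315)<.06)
    for z0,z1,nm in((.095,.13,'foot'),(.13,.165,'drum'),(.19,.225,'bar')):
        m=near&(Q[...,2]>z0)&(Q[...,2]<z1)
        q=Q[m]
        if len(q)>5: print(n,nm,len(q),'min',q.min(0).round(3),'max',q.max(0).round(3),'circ',cv2.minEnclosingCircle(q[:,:2].astype(np.float32)))
c=get_calibration('side')
E
```

```text
clock: 8.93
ee_pos: [0.5385, -0.0329, 0.1813]
t 8.9333 at [ 0.5385 -0.0329  0.2103] yaw -0.001 grip [ 0.115 68.511] F [-0.5  0.  -3.3]
  turn [-0.002 -0.    -0.001] shift cm [0.14 0.16 3.83]
side foot 297 min [ 0.503 -0.071  0.107] max [ 0.573 -0.01   0.13 ] circ ((0.537786602973938, -0.03555755689740181), 0.036084458231925964)
side drum 718 min [ 0.506 -0.065  0.13 ] max [ 0.569 -0.005  0.165] circ ((0.5375498533248901, -0.03384047746658325), 0.032270319759845734)
side bar 243 min [ 0.519 -0.084  0.19 ] max [ 0.556 -0.018  0.225] circ ((0.5405426025390625, -0.051062289625406265), 0.03277121111750603)
top foot 61 min [ 0.507 -0.066  0.109] max [0.527 0.    0.129] circ ((0.526515007019043, -0.032942745834589005), 0.03325805440545082)
top drum 38 min [ 0.511 -0.06   0.131] max [ 0.523 -0.009  0.162] circ ((0.521054744720459, -0.034281689673662186), 0.025907395407557487)
top bar 15 min [ 0.533 -0.077  0.217] max [0.544 0.016 0.224] circ ((0.5402712821960449, -0.03037300892174244), 0.04672271013259888)
```

```bash
python3 - <<'E'
from h import *
for n in('side','top'):
    im=cv2.imread(f'pics/{n}0.png');Q=cloud(n,np.load(n+'0.npy'))
    m=((abs(Q[...,2]-.04)<.006)&(np.hypot(Q[...,0]-.54,Q[...,1]+.0315)<.15)).astype(np.uint8)
    c=cv2.convexHull(max(cv2.findContours(m,0,2)[0],key=cv2.contourArea))
    q=np.array([ray(n,u,v,.04)[:2] for u,v in c[:,0]],np.float32);print(n,'disc',cv2.fitEllipse(q))
    s=(abs(Q[...,2]-.054)<.006)&(np.hypot(Q[...,0]-.54,Q[...,1]+.0315)<.03);q=Q[s];print('spigot',cv2.minEnclosingCircle(q[:,:2].astype(np.float32)),len(q),q.mean(0))
E
```

```text
side disc ((0.5394131541252136, -0.03322811424732208), (0.26822981238365173, 0.27314022183418274), 156.10043334960938)
spigot ((0.5383826494216919, -0.03439362347126007), 0.012089679017663002) 59 [ 0.53822561 -0.03484326  0.05280818]
top disc ((0.5405341386795044, -0.03241228312253952), (0.2680436372756958, 0.2681094706058502), 137.2037353515625)
spigot ((0.5413824915885925, -0.032959047704935074), 0.011731208302080631) 72 [ 0.54072961 -0.03313691  0.05124355]
```

```bash
python3 -m creep '0 0 0 .1 .1 1 .6;0 0 0 .1 .1 2 .6;0 0 0 .1 .1 3 .6;0 0 0 .1 .1 4 .6;0 0 0 .1 .1 4.8 .6;0 0 0 .1 .1 5.3 .6;0 0 0 .1 .1 5.7 .6;0 0 0 .1 .1 6 .6;0 0 0 .1 .1 6 .6'; python3 -c "
from h import *
go(.5398,-.0325,.143)"
```

```text
clock: 9.78
ee_pos: [0.5403, -0.0312, 0.1212]
tool_rot: [[-0.0, 1.0, -0.001], [1.0, 0.0, 0.0], [0.0, -0.001, -1.0]]
contact_force: [-1.4, 0.9, -3.5]
grip_width: 0.108
grasp_force: 68.5
t 9.7833 at [ 0.5403 -0.0312  0.1502] yaw 0.0 grip [ 0.108 68.472] F [-1.4  0.9 -3.5]
  turn [-0.001 -0.     0.   ] shift cm [-0.13 -0.05  0.72]
```

```bash
python3 -m creep '0 0 0 0 0 .15 .6;0 0 0 0 0 .3 .6;0 0 0 0 0 .45 .6;0 0 0 0 0 .6 .6;0 0 0 0 0 .6 .6'; python3 -m creep '0 0 0 0 0 .08 .6;0 0 0 0 0 .12 .6;0 0 0 0 0 .12 .6'
```

```text
clock: 10.2
ee_pos: [0.5404, -0.0312, 0.1157]
tool_rot: [[-0.0, 1.0, -0.0], [1.0, 0.0, 0.0], [0.0, -0.0, -1.0]]
contact_force: [-0.7, -0.4, -3.6]
grip_width: 0.114
grasp_force: 68.5
clock: 10.45
ee_pos: [0.5407, -0.0313, 0.115]
tool_rot: [[-0.0, 1.0, 0.0], [1.0, 0.0, -0.0], [-0.0, 0.0, -1.0]]
contact_force: [0.0, 0.1, -2.6]
grip_width: 0.113
grasp_force: 68.8
```

Contact is starting (Fz −3.6 to −2.6). I'll go 1 mm lower, then release and back off.

```bash
python3 -m creep '0 0 0 0 0 .08 .6;0 0 0 0 0 .1 .6;0 0 0 0 0 .1 .6'; python3 -m creep '0 0 0 0 0 0 1.5;0 0 0 0 0 0 3;0 0 0 0 0 0 8.5;0 0 0 0 0 0 8.5;0 0 0 0 0 0 8.5;0 0 0 0 0 0 8.5;0 0 0 0 0 -2 8.5;0 0 0 0 0 -5 8.5;0 0 0 0 0 -9 8.5;0 0 0 0 0 -9 8.5'; python3 - <<'E'
from h import *
go(.642,-.083,.2)
p,d=snapshot('side');cv2.imwrite('pics/s1.png',p[100:400,150:550]);Q=cloud('side',d)
for z0,z1 in((.042,.06),(.06,.098),(.147,.16)):
    m=(np.hypot(Q[...,0]-.54,Q[...,1]+.0315)<.06)&(Q[...,2]>z0)&(Q[...,2]<z1);q=Q[m];print(z0,len(q),cv2.minEnclosingCircle(q[:,:2].astype(np.float32)),'zmax',q[:,2].max())
E
```

```text
clock: 10.7
ee_pos: [0.541, -0.0314, 0.1149]
tool_rot: [[-0.0, 1.0, 0.001], [1.0, 0.0, -0.0], [-0.0, 0.001, -1.0]]
contact_force: [-3.6, 0.1, 5.5]
grip_width: 0.112
grasp_force: 69.5
clock: 11.53
ee_pos: [0.546, -0.0324, 0.2123]
tool_rot: [[-0.0, 1.0, 0.015], [1.0, 0.0, -0.003], [-0.003, 0.015, -1.0]]
contact_force: [2.2, -1.3, 2.3]
grip_width: 0.998
grasp_force: 0.0
t 11.5333 at [ 0.546  -0.0324  0.2413] yaw 0.0 grip [0.998 0.   ] F [ 2.2 -1.3  2.3]
  turn [0.015 0.003 0.   ] shift cm [-5.05  9.54  4.29]
0.042 434 ((0.5399466753005981, -0.03143686428666115), 0.06005089357495308) zmax 0.05996210357175069
0.06 657 ((0.5384302735328674, -0.03287002816796303), 0.033671218901872635) zmax 0.09789552439076132
0.147 220 ((0.5381447076797485, -0.033426910638809204), 0.048229873180389404) zmax 0.1596945145379356
```

View pics/s1.png

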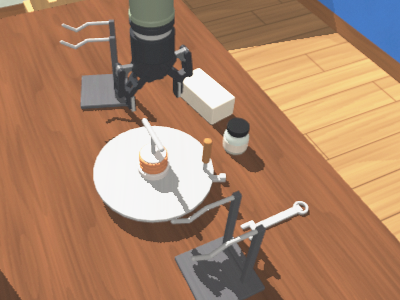

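The mandrel stands upright and seated at about (152,155), released, with the handle at (207,150). Next I go above the handle, descend and pinch it.

```bash
python3 -m creep '0.015 0.003 0 -2 4 0 8.5;0.015 0.003 0 -4 8 0 8.5;0.015 0.003 0 -5 9.8 0 8.5;0.015 0.003 0 -5 9.8 0 8.5;0.015 0.003 0 -5 9.8 0 8.5;0.015 0.003 0 -5 9.8 0 8.5;0.015 0.003 0 -5 9.8 0 8.5' >/dev/null; python3 -c "
from h import *
go(.6437,-.0822,.117)"
```

```text
t 12.1667 at [ 0.6374 -0.0806  0.232 ] yaw 0.0 grip [0.998 0.   ] F [ 0.  -0.1 -0.6]
  turn [-0.017 -0.004  0.   ] shift cm [-0.21  0.82 11.49]
```

```bash
python3 -m creep '-0.016 -0.004 0 -.2 .8 2 8.5;-0.016 -0.004 0 -.2 .8 5 8.5;-0.016 -0.004 0 -.2 .8 8 8.5;-0.016 -0.004 0 -.2 .8 10.5 8.5;-0.016 -0.004 0 -.2 .8 11.5 8.5;-0.016 -0.004 0 -.2 .8 11.5 8.5;-0.016 -0.004 0 -.2 .8 11.5 8.5' >/dev/null; python3 -c "
from h import *
go(.6437,-.0822,.117)
p,d=snapshot('side');cv2.imwrite('pics/h1.png',cv2.resize(p[150:330,250:450],None,fx=3,fy=3))"
```

```text
t 12.75 at [ 0.6447 -0.0825  0.1181] yaw 0.0 grip [0.998 0.   ] F [ 0.5 -0.9  0.8]
  turn [0.001 0.001 0.   ] shift cm [ 0.03 -0.1   0.11]
```

View pics/h1.png

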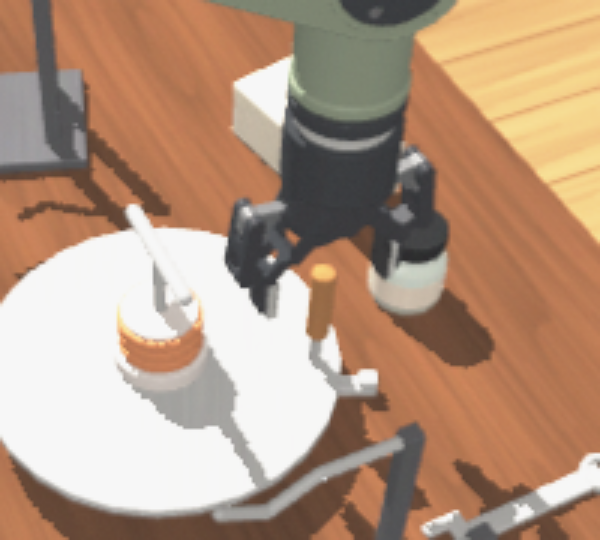

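The open fingers straddle the wooden sleeve at (320,300). I'll close.

```bash
python3 -m creep '0 0 0 0 0 0 1;0 0 0 0 0 0 1;0 0 0 0 0 0 1;0 0 0 0 0 0 1;0 0 0 0 0 0 1;0 0 0 0 0 0 1;0 0 0 0 0 0 1;0 0 0 0 0 0 1' 50; python3 - <<'E'
from h import *
go(.6437,-.0822,.117)
a=np.radians(-25.5);c=np.cos;s=np.sin
# clockwise 90 deg per call, 10 rows: tool x=world y, tool y=world x
for k in range(5):
    a0=a-k*np.pi/2
    print(k,'; '.join('0 0 0 %.1f %.1f 0'%(11.5*(s(a0-t)-s(a0)),11.5*(c(a0-t)-c(a0))) for t in np.radians(np.arange(9,91,9))))
E
```

```text
clock: 13.47
ee_pos: [0.645, -0.0829, 0.0891]
tool_rot: [[-0.0, 1.0, 0.001], [1.0, 0.0, -0.001], [-0.001, 0.001, -1.0]]
contact_force: [-0.4, 0.5, 4.2]
grip_width: 0.195
grasp_force: 48.8
t 13.4667 at [ 0.645  -0.0829  0.1181] yaw 0.0 grip [ 0.195 48.802] F [-0.4  0.5  4.2]
  turn [0.001 0.001 0.   ] shift cm [ 0.07 -0.13  0.11]
0 0 0 0 -1.6 -0.9 0; 0 0 0 -3.0 -2.0 0; 0 0 0 -4.2 -3.4 0; 0 0 0 -5.2 -4.9 0; 0 0 0 -5.9 -6.5 0; 0 0 0 -6.4 -8.3 0; 0 0 0 -6.5 -10.1 0; 0 0 0 -6.5 -11.9 0; 0 0 0 -6.1 -13.6 0; 0 0 0 -5.4 -15.3 0
1 0 0 0 0.9 -1.6 0; 0 0 0 2.0 -3.0 0; 0 0 0 3.4 -4.2 0; 0 0 0 4.9 -5.2 0; 0 0 0 6.5 -5.9 0; 0 0 0 8.3 -6.4 0; 0 0 0 10.1 -6.5 0; 0 0 0 11.9 -6.5 0; 0 0 0 13.6 -6.1 0; 0 0 0 15.3 -5.4 0
2 0 0 0 1.6 0.9 0; 0 0 0 3.0 2.0 0; 0 0 0 4.2 3.4 0; 0 0 0 5.2 4.9 0; 0 0 0 5.9 6.5 0; 0 0 0 6.4 8.3 0; 0 0 0 6.5 10.1 0; 0 0 0 6.5 11.9 0; 0 0 0 6.1 13.6 0; 0 0 0 5.4 15.3 0
3 0 0 0 -0.9 1.6 0; 0 0 0 -2.0 3.0 0; 0 0 0 -3.4 4.2 0; 0 0 0 -4.9 5.2 0; 0 0 0 -6.5 5.9 0; 0 0 0 -8.3 6.4 0; 0 0 0 -10.1 6.5 0; 0 0 0 -11.9 6.5 0; 0 0 0 -13.6 6.1 0; 0 0 0 -15.3 5.4 0
4 0 0 0 -1.6 -0.9 0; 0 0 0 -3.0 -2.0 0; 0 0 0 -4.2 -3.4 0; 0 0 0 -5.2 -4.9 0; 0 0 0 -5.9 -6.5 0; 0 0 0 -6.4 -8.3 0; 0 0 0 -6.5 -10.1 0; 0 0 0 -6.5 -11.9 0; 0 0 0 -6.1 -13.6 0; 0 0 0 -5.4 -15.3 0
```

```bash
python3 -m creep '0 0 0 -1.6 -0.9 0 1; 0 0 0 -3.0 -2.0 0 1; 0 0 0 -4.2 -3.4 0 1; 0 0 0 -5.2 -4.9 0 1; 0 0 0 -5.9 -6.5 0 1; 0 0 0 -6.4 -8.3 0 1; 0 0 0 -6.5 -10.1 0 1; 0 0 0 -6.5 -11.9 0 1; 0 0 0 -6.1 -13.6 0 1; 0 0 0 -5.4 -15.3 0 1'; python3 -m creep '0 0 0 0 0 0 1;0 0 0 0 0 0 1;0 0 0 0 0 0 1'; python3 -c "
from h import *
go(.540-.0495,-.0325-.1038,.117)"
```

```text
clock: 14.3
ee_pos: [0.4916, -0.1392, 0.0891]
tool_rot: [[0.0, 1.0, 0.002], [1.0, -0.0, -0.005], [-0.005, 0.002, -1.0]]
contact_force: [-1.1, -4.1, 4.4]
grip_width: 0.192
grasp_force: 49.6
clock: 14.55
ee_pos: [0.4913, -0.139, 0.0891]
tool_rot: [[-0.0, 1.0, 0.001], [1.0, 0.0, -0.005], [-0.005, 0.001, -1.0]]
contact_force: [-3.0, -6.2, 3.0]
grip_width: 0.192
grasp_force: 49.7
t 14.55 at [ 0.4913 -0.139   0.1181] yaw 0.0 grip [ 0.192 49.654] F [-3.  -6.2  3. ]
  turn [0.001 0.005 0.   ] shift cm [ 0.27 -0.08  0.11]
```

```bash
python3 -m creep '0 0 0 0.9 -1.6 0 1; 0 0 0 2.0 -3.0 0 1; 0 0 0 3.4 -4.2 0 1; 0 0 0 4.9 -5.2 0 1; 0 0 0 6.5 -5.9 0 1; 0 0 0 8.3 -6.4 0 1; 0 0 0 10.1 -6.5 0 1; 0 0 0 11.9 -6.5 0 1; 0 0 0 13.6 -6.1 0 1; 0 0 0 15.3 -5.4 0 1'; python3 -c "
from h import *
go(.540-.1037,-.0325+.0497,.117)"; python3 -m creep '0 0 0 1.6 0.9 0 1; 0 0 0 3.0 2.0 0 1; 0 0 0 4.2 3.4 0 1; 0 0 0 5.2 4.9 0 1; 0 0 0 5.9 6.5 0 1; 0 0 0 6.4 8.3 0 1; 0 0 0 6.5 10.1 0 1; 0 0 0 6.5 11.9 0 1; 0 0 0 6.1 13.6 0 1; 0 0 0 5.4 15.3 0 1'; python3 -c "
from h import *
go(.540+.0495,-.0325+.1038,.117)"
```

```text
clock: 15.38
ee_pos: [0.4377, 0.0169, 0.0891]
tool_rot: [[0.0, 1.0, 0.001], [1.0, -0.0, -0.001], [-0.001, 0.001, -1.0]]
contact_force: [-0.8, -0.9, 4.7]
grip_width: 0.192
grasp_force: 53.3
t 15.3833 at [0.4377 0.0169 0.1181] yaw -0.0 grip [ 0.192 53.318] F [-0.8 -0.9  4.7]
  turn [ 0.001  0.001 -0.   ] shift cm [ 0.03 -0.14  0.11]
clock: 16.22
ee_pos: [0.5916, 0.0681, 0.0891]
tool_rot: [[-0.001, 1.0, 0.0], [1.0, 0.001, -0.005], [-0.005, 0.0, -1.0]]
contact_force: [-4.5, -6.7, 6.9]
grip_width: 0.193
grasp_force: 53.5
t 16.2167 at [0.5916 0.0681 0.1181] yaw 0.001 grip [ 0.193 53.498] F [-4.5 -6.7  6.9]
  turn [0.    0.005 0.001] shift cm [ 0.32 -0.21  0.11]
```

```bash
python3 -m creep '0 0 0 -0.9 1.6 0 1; 0 0 0 -2.0 3.0 0 1; 0 0 0 -3.4 4.2 0 1; 0 0 0 -4.9 5.2 0 1; 0 0 0 -6.5 5.9 0 1; 0 0 0 -8.3 6.4 0 1; 0 0 0 -10.1 6.5 0 1; 0 0 0 -11.9 6.5 0 1; 0 0 0 -13.6 6.1 0 1; 0 0 0 -15.3 5.4 0 1' | head -2;  python3 -m creep '0 0 0 -1.6 -0.9 0 1; 0 0 0 -3.0 -2.0 0 1; 0 0 0 -3.0 -2.0 0 1; 0 0 0 -3.0 -2.0 0 1; 0 0 0 -3.0 -2.0 0 1'; python3 - <<'E'
from h import *
p,d=snapshot('side');cv2.imwrite('pics/t1.png',cv2.resize(p[150:350,200:450],None,fx=3,fy=3))
go(.54,-.03,.117)
E
```

```text
clock: 17.05
ee_pos: [0.6448, -0.0833, 0.0891]
clock: 17.47
ee_pos: [0.6251, -0.1129, 0.0891]
tool_rot: [[0.0, 1.0, 0.002], [1.0, -0.0, -0.001], [-0.001, 0.002, -1.0]]
contact_force: [-0.6, 1.4, 4.4]
grip_width: 0.193
grasp_force: 53.3
t 17.5167 at [ 0.6253 -0.1127  0.1181] yaw 0.0 grip [ 0.193 53.369] F [-1.5  1.3  4.2]
  turn [0.002 0.001 0.   ] shift cm [ 8.27 -8.53  0.09]
```

View pics/t1.png

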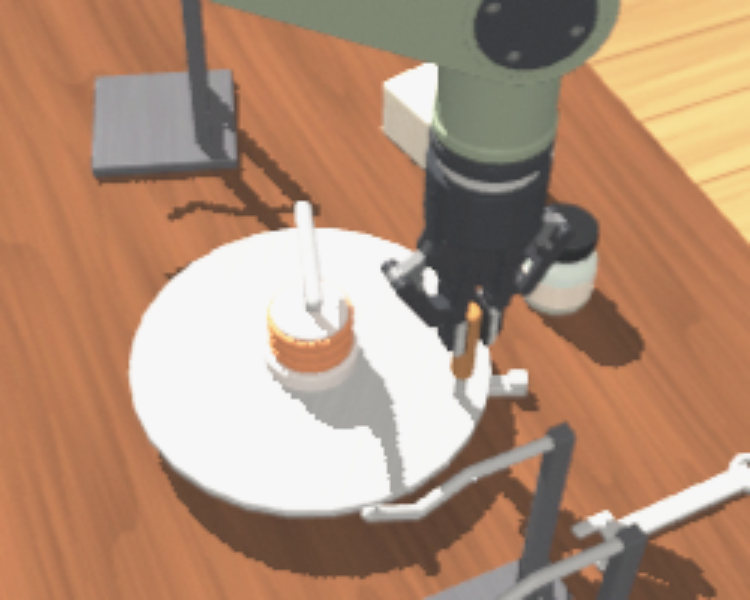

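The handle is past the pointer at (515,383), about 18° beyond the start, so a full turn is done. The mandrel is still seated at (312,340) and its bar turned with the disc. I'll release, rise and measure the bar.

```bash
python3 -m creep '0 0 0 0 0 0 3;0 0 0 0 0 0 8.5;0 0 0 0 0 0 8.5;0 0 0 0 0 0 8.5;0 0 0 0 0 0 8.5;0 0 0 0 0 -2 8.5;0 0 0 0 0 -5 8.5;0 0 0 0 0 -9 8.5;0 0 0 0 0 -13 8.5;0 0 0 0 0 -13 8.5' >/dev/null; python3 - <<'E'
from h import *
for n in('side','top'):
    p,d=snapshot(n);Q=cloud(n,d);x,y,z=Q[...,0],Q[...,1],Q[...,2]
    q=Q[(np.hypot(x-.54,y+.0325)<.058)&(z>.146)&(z<.162)]
    if len(q)<10: print(n,len(q));continue
    vx,vy,cx,cy=cv2.fitLine(q[:,:2].astype(np.float32),cv2.DIST_HUBER,0,.01,.01).ravel();t=(q[:,:2]-[cx,cy])@[vx,vy]
    m=(t.max()+t.min())/2;print(n,len(q),'mid',round(cx+vx*m,4),round(cy+vy*m,4),'len',np.ptp(t).round(3),'bar angle',np.degrees(np.arctan2(vx,vy)).round(1),'z',q[:,2].mean())
go(.54,-.032,.2,-.31)
E
```

```text
side 207 mid 0.54 -0.0323 len 0.099 bar angle 17.5 z 0.1554939632727769
top 0
t 18.45 at [ 0.6266 -0.1134  0.251 ] yaw 0.0 grip [0.997 0.   ] F [-0.2  0.7 -0.4]
  turn [0.008 0.002 0.31 ] shift cm [ 8.15 -8.7   5.01]
```

```bash
python3 -m creep '0 0 .1 2.5 -2.7 .5 8.5;0 0 .2 5 -5.4 1 8.5;0 0 .305 7.5 -8 1.5 8.5;0 0 .305 8.1 -8.7 2 8.5;0 0 .305 8.1 -8.7 2 8.5;0 0 .305 8.1 -8.7 2 8.5;0 0 .305 8.1 -8.7 2 8.5' >/dev/null; python3 -c "
from h import *
go(.54,-.032,.1435,-.305)"
```

```text
t 19.0333 at [ 0.5386 -0.0326  0.2272] yaw -0.305 grip [0.992 0.   ] F [-0.5 -0.2  0.6]
  turn [0.002 0.001 0.   ] shift cm [0.11 0.1  8.37]
```

```bash
python3 -m creep '0 0 0 .1 .1 2 8.5;0 0 0 .1 .1 4 8.5;0 0 0 .1 .1 6 8.5;0 0 0 .1 .1 7.8 8.5;0 0 0 .1 .1 8.4 8.5;0 0 0 .1 .1 8.4 8.5;0 0 0 .1 .1 8.4 8.5' >/dev/null; python3 -c "
from h import *
go(.54,-.032,.1435,-.305)";  python3 -m creep '0 0 0 0 0 0 .6;0 0 0 0 0 0 .6;0 0 0 0 0 0 .6;0 0 0 0 0 0 .6;0 0 0 0 0 0 .6;0 0 0 0 0 0 .6;0 0 0 0 0 0 .6;0 0 0 0 0 0 .6;0 0 0 0 0 0 .6' 70; python3 -m creep '0 0 0 0 0 -.5 .6;0 0 0 0 0 -1.5 .6;0 0 0 0 0 -3 .6;0 0 0 0 0 -5 .6;0 0 0 0 0 -7.2 .6;0 0 0 0 0 -7.2 .6;0 0 0 0 0 -7.2 .6'; python3 -c "
from h import *
d=np.array([.942,-.335]);h=np.array([.4828,.3188])
for k in(.10,0): go(*(h-k*d),.2155,-.342)"
```

```text
t 19.6167 at [ 0.5401 -0.032   0.1438] yaw -0.306 grip [0.996 0.   ] F [ 0.  -0.7 -0. ]
  turn [ 0.002  0.001 -0.001] shift cm [-0.   -0.01  0.03]
clock: 20.37
ee_pos: [0.5397, -0.0314, 0.1149]
tool_rot: [[0.3, 0.954, 0.002], [0.954, -0.3, -0.001], [-0.001, 0.003, -1.0]]
contact_force: [1.8, -0.1, 1.9]
grip_width: 0.109
grasp_force: 68.3
clock: 20.95
ee_pos: [0.5398, -0.0313, 0.1876]
tool_rot: [[0.3, 0.954, 0.004], [0.954, -0.3, -0.002], [-0.0, 0.004, -1.0]]
contact_force: [-0.4, 0.1, -3.3]
grip_width: 0.115
grasp_force: 68.3
t 20.95 at [ 0.5398 -0.0313  0.2166] yaw -0.305 grip [ 0.115 68.304] F [-0.4  0.1 -3.3]
  turn [0.004 0.    0.037] shift cm [ 3.205e+01 -2.594e+01 -1.000e-02]
t 20.95 at [ 0.5398 -0.0313  0.2166] yaw -0.305 grip [ 0.115 68.304] F [-0.4  0.1 -3.3]
  turn [0.004 0.    0.037] shift cm [ 31.68 -15.95   0.04]
```

```bash
python3 -m creep '0 0 0 1 -1.3 0 .6;0 0 0 3 -4 0 .6;0 0 0 5 -6.7 0 .6;0 0 0 7 -9.4 .1 .6;0 0 0 9 -12 .2 .6;0 0 0 11 -14.7 .3 .6;0 0 .01 13 -17.4 .4 .6;0 0 .02 15 -20 .4 .6;0 0 .03 16.8 -22.4 .4 .6;0 0 .037 18 -24 .4 .6' |head -2; python3 - <<'E'
from h import *
d=np.array([.942,-.335]);h=np.array([.4828,.3188])
go(*(h-.1*d),.2115,-.342)
E
```

```text
clock: 21.78
ee_pos: [0.3597, 0.2141, 0.1796]
t 21.7833 at [0.3597 0.2141 0.2086] yaw -0.341 grip [ 0.109 68.4  ] F [-0.2  0.4 -3.6]
  turn [-0.004  0.003  0.001] shift cm [14.   -1.89 -0.32]
```

```bash
python3 -m creep '0 0 0 2 -.3 0 .6;0 0 0 4.5 -.6 0 .6;0 0 0 7 -1 -.1 .6;0 0 0 9.5 -1.3 -.1 .6;0 0 0 12 -1.6 -.2 .6;0 0 0 13.5 -1.9 -.2 .6;0 0 0 14 -1.9 -.2 .6;0 0 0 14 -1.9 -.2 .6;0 0 0 14 -1.9 -.2 .6' |head -2; python3 - <<'E'
from h import *
d=np.array([.942,-.335]);h=np.array([.4828,.3188])
go(*(h-.1*d),.2115,-.342)
go(*h,.2115,-.342)
for n in('side','top'):
    p,dd=snapshot(n);Q=cloud(n,dd);x,y,z=Q[...,0],Q[...,1],Q[...,2];s=read_state()['ee_pos']
    for z0,z1,nm in((.09,.128,'foot'),(.128,.165,'drum'),(.205,.23,'bar')):
        q=Q[(np.hypot(x-s[0],y-s[1])<.06)&(z>z0)&(z<z1)]
        if len(q)>20: print(n,nm,len(q),cv2.minEnclosingCircle(q[:,:2].astype(np.float32)),q[:,2].min(),q[:,2].max())
cv2.imwrite('pics/e1.png',np.hstack([cv2.resize(snapshot('side')[0][90:290,130:330],None,fx=2,fy=2),cv2.resize(p[180:380,20:220],None,fx=2,fy=2)]))
E
```

```text
clock: 22.53
ee_pos: [0.3917, 0.3497, 0.1823]
t 22.5333 at [0.3917 0.3497 0.2113] yaw -0.342 grip [ 0.114 68.407] F [-0.2 -0.6 -2.9]
  turn [-0.001  0.004  0.   ] shift cm [ 0.14 -0.38 -0.02]
t 22.5333 at [0.3917 0.3497 0.2113] yaw -0.342 grip [ 0.114 68.407] F [-0.2 -0.6 -2.9]
  turn [-0.001  0.004  0.   ] shift cm [ 0.14  9.62 -0.03]
side foot 209 ((0.3918613791465759, 0.3458108901977539), 0.035936225205659866) 0.10845861853616745 0.12785105679692577
side drum 530 ((0.3923225998878479, 0.3463575839996338), 0.032658789306879044) 0.12805304533543382 0.1648309168911931
side bar 188 ((0.3855893015861511, 0.3382871150970459), 0.03820362687110901) 0.20576999134439566 0.22996698193247522
top foot 273 ((0.3937920928001404, 0.3473789095878601), 0.03593992441892624) 0.10808789929336704 0.12795837602420057
top drum 789 ((0.3932560384273529, 0.3478023111820221), 0.032207127660512924) 0.12805769738816353 0.16478127511357632
top bar 317 ((0.38862040638923645, 0.32829058170318604), 0.028888965025544167) 0.2053183004884831 0.22948175690659023
```

View pics/e1.png

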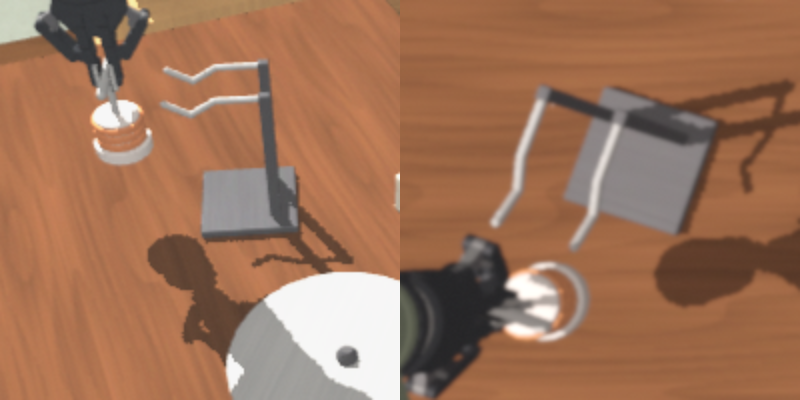

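The mandrel hangs upright in the gripper in front of the empty prongs: side crop (120,130), prong tips (165,70) and (160,105). The bar is about 28 mm above hook height. I'll go in along the stand's +x.

```bash
python3 -m creep '0 0 0 .3 1 0 .6;0 0 0 .3 2.5 0 .6;0 0 0 .3 4 0 .6;0 0 0 .3 5.5 0 .6;0 0 0 .3 7 0 .6;0 0 0 .3 8.5 0 .6;0 0 0 .3 9.5 0 .6;0 0 0 .3 9.5 0 .6;0 0 0 .3 9.5 0 .6;0 0 0 .3 9.5 0 .6'; python3 -c "
from h import *
go(.4828,.3188,.1836,-.342)"
```

```text
clock: 23.52
ee_pos: [0.4831, 0.3219, 0.1837]
tool_rot: [[0.335, 0.942, -0.0], [0.942, -0.335, -0.001], [-0.001, -0.0, -1.0]]
contact_force: [0.5, 0.1, -3.9]
grip_width: 0.112
grasp_force: 68.4
t 23.5167 at [0.4831 0.3219 0.2127] yaw -0.342 grip [ 0.112 68.433] F [ 0.5  0.1 -3.9]
  turn [-0.     0.001 -0.   ] shift cm [-0.29  0.07  2.91]
```

```bash
python3 -m creep '0 0 0 0 0 .6 .6;0 0 0 0 0 1.2 .6;0 0 0 0 0 1.8 .6;0 0 0 0 0 2.3 .6;0 0 0 0 0 2.6 .6;0 0 0 0 0 2.8 .6;0 0 0 0 0 2.8 .6;0 0 0 0 0 2.8 .6'; python3 - <<'E'
from h import *
p,d=snapshot('side');cv2.imwrite('pics/e2.png',cv2.resize(p[90:240,170:320],None,fx=4,fy=4));go(.4828,.3188,.1836,-.342)
E
```

```text
clock: 24.18
ee_pos: [0.4838, 0.3219, 0.156]
tool_rot: [[0.335, 0.942, 0.001], [0.942, -0.335, -0.001], [-0.0, 0.001, -1.0]]
contact_force: [1.1, -0.3, -2.7]
grip_width: 0.114
grasp_force: 68.5
t 24.2333 at [0.4839 0.3219 0.1853] yaw -0.342 grip [ 0.116 68.493] F [ 0.1  0.3 -3.4]
  turn [0.002 0.    0.   ] shift cm [-0.33 -0.    0.17]
```

View pics/e2.png

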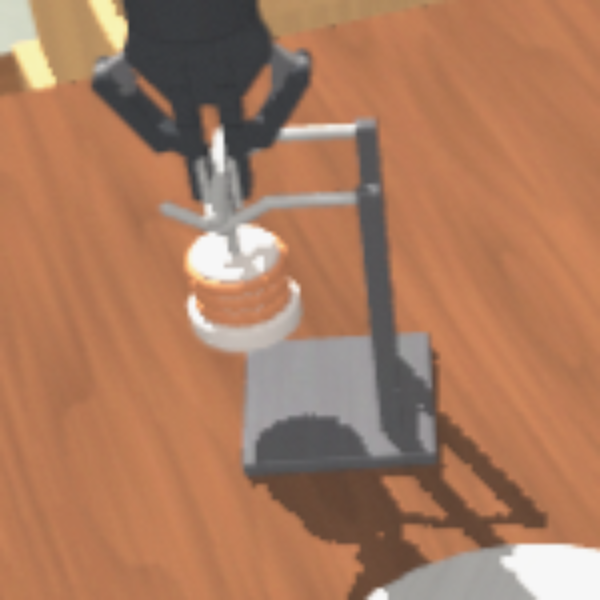

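The bar is just over the V bottom at (228,215) on the near prong. The load is still on the gripper, so I'll go slightly lower.

```bash
python3 -m creep '0 0 0 0 0 .1 .6;0 0 0 0 0 .15 .6;0 0 0 0 0 .2 .6;0 0 0 0 0 .2 .6;0 0 0 0 0 .2 .6'
```

```text
clock: 24.65
ee_pos: [0.4841, 0.3219, 0.1548]
tool_rot: [[0.335, 0.942, 0.002], [0.942, -0.335, -0.001], [0.0, 0.002, -1.0]]
contact_force: [0.1, -0.5, 0.5]
grip_width: 0.117
grasp_force: 68.8
```

Fz went from −3.4 to +0.5, so the stand now carries the weight. I'll release and rise.

```bash
python3 -m creep '0 0 0 0 0 0 1.6;0 0 0 0 0 0 2.5;0 0 0 0 0 0 5;0 0 0 0 0 0 8.5;0 0 0 0 0 0 8.5;0 0 0 0 0 0 8.5;0 0 0 0 0 -1 8.5;0 0 0 0 0 -3 8.5;0 0 0 0 0 -6 8.5;0 0 0 0 0 -9 8.5';  python3 -m creep '0 0 0 0 0 -2 8.5;0 0 0 0 0 -3 8.5;0 0 0 0 0 -3 8.5;0 0 0 0 0 -3 8.5;0 0 0 0 0 -3 8.5;0 0 0 0 0 -3 8.5;0 0 0 0 0 -3 8.5;0 0 0 0 0 -3 8.5;0 0 0 0 0 -3 8.5' |head -2; python3 - <<'E'
from h import *
for n in('side','top'):
    p,d=snapshot(n);Q=cloud(n,d);x,y,z=Q[...,0],Q[...,1],Q[...,2]
    if n=='side': cv2.imwrite('pics/f.png',cv2.resize(p[40:340,150:450],None,fx=2,fy=2))
    q=Q[(np.hypot(x-.4828,y-.3188)<.056)&(abs((x-.4828)*.942-(y-.3188)*.335)<.012)&(z>.189)&(z<.2)]
    if len(q)>10:
        vx,vy,cx,cy=cv2.fitLine(q[:,:2].astype(np.float32),cv2.DIST_HUBER,0,.01,.01).ravel();t=(q[:,:2]-[cx,cy])@[vx,vy];m=(t.max()+t.min())/2
        print(n,len(q),cx+vx*m,cy+vy*m,np.ptp(t),np.degrees(np.arctan2(vx,vy)),q[:,2].mean())
    q=Q[(np.hypot(x-.4828,y-.3188)<.06)&(z>.07)&(z<.1)];print('foot',cv2.minEnclosingCircle(q[:,:2].astype(np.float32)),q[:,2].min())
print(read_state()['ee_pos'],read_state()['contact_force'])
E
```

```text
clock: 25.48
ee_pos: [0.4829, 0.3215, 0.2447]
tool_rot: [[0.335, 0.942, -0.001], [0.942, -0.335, -0.002], [-0.002, -0.0, -1.0]]
contact_force: [0.9, 1.6, -0.5]
grip_width: 0.993
grasp_force: 0.0
clock: 26.23
ee_pos: [0.4833, 0.3218, 0.2731]
side 129 0.48429411568913566 0.3197288407189949 0.09811953996857756 20.244368 0.19516549390135288
foot ((0.4840705394744873, 0.31910958886146545), 0.03621721267700195) 0.0805846028104037
top 385 0.4852924921901864 0.3216355195154018 0.09979553513429502 20.29455 0.19416182883786196
foot ((0.48546576499938965, 0.32056960463523865), 0.03585490584373474) 0.07924574962920083
[0.48348307 0.32185638 0.27361248] [0.73961857 0.38431713 0.00584071]
```

View pics/f.png

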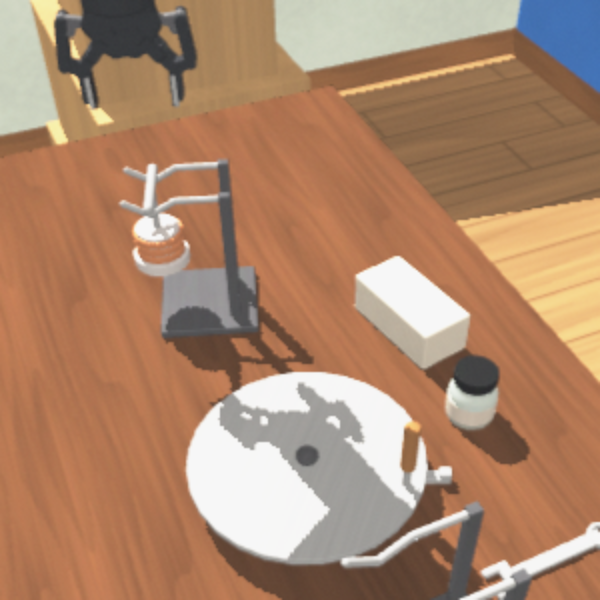

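The mandrel hangs upright in both Vs at (160,235). It is about 2 mm from the hanging place with its bar in line. The gripper is clear and the brick and jar are undisturbed.

```bash
python3 -c "
from station import *
print(sign_off())"
```

```text
the job is handed in; nothing more can be done
None
```

The job is handed in at about 26 s on the clock: the mandrel was seated and released on the turntable, turned about 378° while still seated, and now hangs released on both prongs of the other stand, with the brick and jar looking unmoved and the wrench never approached; the judge's verdict was not shown.

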